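Open the safety-capped reagent bottle in the bench drawer

TASK

Pull the drawer of the low bench cabinet out all the way to its stop. In it stands one square bottle with a wide push-and-turn safety cap: press that cap down, keep it down while you twist it counter-clockwise until it comes free, then lift it straight up about 5 cm. Finish while holding the cap level in the gripper, still above its bottle, with the drawer left open, the bottle standing in its pocket and the other glassware and bottles left undisturbed.

Things in the scene. Friction and masses are not known exactly. Their poses are not given: they have to be found in the camera images.
- drawer (a joint): Drawer of a low white cabinet (260 deep, 330 wide, 132 mm high, fixed, front roughly to the robot). Travel, m: 0 = shut (at the start), 0.17 = at its stop, out along the cabinet's -x. Friction 2 N plus 6 N per m/s; it stays where left. Front panel 12 mm thick, upper edge 112 mm above the bench. Fully out, the pocket row lies 65 mm behind the panel, 105 mm before the cabinet.
- drawer_handle (a point): Middle of the drawer's handle, a level round steel bar 10 mm thick, 120 mm long along y, 102 mm above the bench, its axis 45 mm before the front panel (40 mm free behind the bar); a post carries each end. Moves with the drawer. Its axes are the cabinet's: -x is the pull direction, y along the bar, z up.
- pockets (a point): Centre of the middle one of three square pockets (65 mm wide, 92 mm apart along y) of the grey holder in the drawer, on the drawer floor 12 mm above the bench; pocket walls reach 38 mm above the bench. Moves with the drawer; axes as the cabinet's.
- bottle: Square white plastic bottle, 62 x 62 mm, body 60 mm high, then a round collar 48 mm across up to 70 mm and a neck up to 88 mm; about 0.35 kg. Origin: centre of its underside, z up. It stands loose in any one of the three pockets, 12 mm above the bench; the pocket keeps it from turning. Hidden until the drawer is out.
- cap: Safety cap of the square bottle: white, round, ribbed, 50 mm across, 27 mm high, 0.04 kg. Origin: centre of its lower edge, z up. Locked, this is 77 mm above the bottle's underside. Inner pins sit in notches under lugs of the neck; unless pressed it neither turns nor lifts. Counter-clockwise from above frees it; clockwise is blocked. It may be gripped in any direction.
- cap_top (a point): Centre of the cap's top, 27 mm above its lower edge. A spring inside pushes the cap up with 5 N plus 0.6 N per mm. Press it down at least 3.5 mm (7 N); it bottoms at 7 mm (9 N); 5 to 6 mm is right. Held down, it is free after about 53 degrees of turn, best lifted at 68 degrees (1.19 rad); a stop blocks it at 85 degrees.
- round_bottle: Bystander: round amber bottle, 58 mm in diameter, 88 mm high with its narrow black cap (28 mm), in another pocket of the drawer. Origin: centre of its underside.
- small_bottle: Bystander: round clear bottle, 58 mm in diameter, 75 mm high with its narrow black cap (28 mm), in the remaining pocket. Origin: centre of its underside.
- beaker: Bystander: glass beaker, 72 mm in diameter, 95 mm high, on the bench to the robot's right of the cabinet. Origin: centre of its underside.
- tube_rack: Bystander: white rack with stoppered test tubes, 90 x 160 mm, 107 mm high, on the bench to the robot's left of the cabinet. Origin: centre of its underside.

How it is judged:
By the outcome, as a careful person would: the job done as asked, in the order asked, and still so for the second after the job is handed in, while the arm keeps its last pose, push and grip.
It also fails if it takes over 58 s, if anything falls off the work surface, if the arm or the gripper's body presses on something with over 40 N, if the wrist force passes 120 N, or if a joint passes its speed limit or range.

ROBOT

A 6-joint arm with a two-finger parallel gripper is mounted at the origin on the work surface. World frame = base frame: x ahead of the robot, y to its left, z up, the work surface at z = 0. Lengths are in m, angles in rad, forces in N, time in s.
With the tool pointing down it reaches from about 0.35 to 0.875 m from the base axis. Payload 4.2 kg.
Tool frame: the origin (TCP) lies between the finger pads; the fingertips stand bot.finger_overhang ahead of it and the grasp point (between the pads) lies 5 mm behind it (bot.finger_overhang is the distance from the TCP to the fingertips, in m); z points along the fingers, x is the direction in which the jaws open and shut, and the axes are right-handed (so a half turn about z gives the same grasp; the last joint's range is limited). The gripper opens to 87 mm and grips with 3 to 60 N. Pads are 19 mm wide; open, the fingers measure 117 mm over their backs; the gripper's body (75 mm by 190 mm) begins 51 mm behind the grasp point.
Start: joints at [-0.97, 0.385, 0.008, 0, -1.194, -0.259], TCP at [0.21, -0.589, 0.237] pointing down, gripper open.
Joint ranges: [-3.14, 3.14], [-1.21, 2.06], [-1.07, 1.41], [-3.16, 2.05], [-2.99, -0.16], [-3.1, 3.1]. Speed limits (rad/s): [2.79, 2.79, 3.14, 3.14, 3.14, 3.14].

INTERFACE

Orientations are given as a unit quaternion [w, x, y, z].
In Python, from station import bot gives the robot as it stands.
- The arm moves only by the tool apply_moves, never from a script. Its argument "series" is a list of rows, each an object of numbers: "dx", "dy", "dz": the shift along the world's x, y, z in mm; "rx", "ry", "rz": the turn, a rotation vector about the world's x, y, z in rad; "fingers": the opening, from 0 (shut) to 1 (fully open). A call has 1 to 10 rows; each row is the pose to reach, as a shift and turn from the pose commanded when the call began; what a row does not reach only later rows make up. A row lasts 1/12 s, in which the tool goes at most 41.7 mm and 7.16 degrees, less where a joint would pass 70% of its speed; a pose out of reach is approached as far as the arm can. A call with a gripper value outside its range is refused whole. The fingers move at their own pace and stop on an object; "force" is the grip in N (left out, the last holds). Time passes only in rows, so rows that repeat a pose let the fingers close. It gives the time, the measured TCP pose, the force and the opening at its end, in the units of the state.
- bot.get_obs(): the state, without advancing time (a new reading comes with each control period).
- bot.grab_frame(name): name is "scene" or "top" or "wrist"; returns a dict with "color" (420x560x3 uint8, red, green, blue), "range_z" (420x560 float32, m along the optical axis (not along the pixel's ray), 0 where there is no reading), "intrinsics" (3x3 intrinsics, pixels), "k1" (the pictures are not rectified: a ray, as slopes to the right and down, at radius r is drawn at 1 + k1 r^2 times it, then the intrinsics apply), "rvec" (rotation vector, rad) and "tvec" (3), from world to camera coordinates, as OpenCV has them; the wrist camera has in their place "tool_from_camera" (4x4, takes a point from camera to tool coordinates, whose origin is the TCP and whose axes are the tool frame's). Camera axes: x right, y down, z forward; pixel columns grow to the right and rows downward; lengths in m; the calibration is good to about 2 mm. A picture is of the moment at which its call begins: read the wrist's pose just before it.
- bot.hand_in(): hands the job in, once; it reports no verdict.
The state is a dict: "time": time; "joint_positions": joint angles; "joint_velocities": joint speeds; "tau": joint torques, N m; "ee_pos": TCP position; "tcp_rot": TCP orientation; "force": force on the tool from outside, world axes, zero at the start; "torque": the same for the moment, N m; "gripper_width": finger opening in m.
Only numpy, scipy, OpenCV 4.12 (cv2) and the standard library are available. Lean on these libraries where they do the work, as an engineer would, in place of code of your own. Each camera call takes 0.05 s, during which the arm holds its last target.

## Working session

There is one attempt and no reset: what is moved stays moved. The work goes in short steps, Python scripts to look and compute and a tool call to move; the robot and the scene stay as the last step left them, time stands still between calls to the robot, and variables do not carry over. Pictures are saved under pics/ and viewed, and the job is handed in when it is done.

Besides the shell and the picture viewer there is one more tool, called as name(argument=value, ...) on one line, values as JSON. apply_moves: Moves the arm, as the interface text tells. Its arguments: {"type":"object","properties":{"series":{"type":"array"},"force":{"type":"number"}},"required":["series"]}

```bash
mkdir -p pics; ls; cat > h.py <<'E'
import numpy as np,cv2
from station import bot
def cam(f,o=None):
    K=np.array(f["intrinsics"])
    if "rvec" in f:
        R=cv2.Rodrigues(np.array(f["rvec"],float))[0]; t=np.array(f["tvec"],float).ravel()
        return K,f["k1"],R.T,-R.T@t
    from scipy.spatial.transform import Rotation as Ro
    q=o["tcp_rot"]; Rt=Ro.from_quat([q[1],q[2],q[3],q[0]]).as_matrix()
    T=np.array(f["tool_from_camera"])
    return K,f["k1"],Rt@T[:3,:3],Rt@T[:3,3]+np.array(o["ee_pos"])
def slopes(K,k1,px):
    px=np.asarray(px,float).reshape(-1,1,2)
    return cv2.undistortPoints(px,K,np.array([k1,0,0,0,0.]),).reshape(-1,2)
def plane(c,px,z):
    K,k1,R,C=c; s=slopes(K,k1,px); d=np.c_[s,np.ones(len(s))]@R.T
    return C+d*((z-C[2])/d[:,2])[:,None]
def depth(c,f,px):
    K,k1,R,C=c; s=slopes(K,k1,px); p=np.asarray(px,int).reshape(-1,2)
    z=f["range_z"][p[:,1],p[:,0]]
    return C+(np.c_[s,np.ones(len(s))]*z[:,None])@R.T
def cloud(c,f):
    h,w=f["range_z"].shape; u,v=np.meshgrid(np.arange(w),np.arange(h))
    P=depth(c,f,np.c_[u.ravel(),v.ravel()]).reshape(h,w,3)
    P[f["range_z"]<=0]=np.nan
    return P
def save(f,n): cv2.imwrite("pics/"+n+".png",cv2.cvtColor(f["color"],cv2.COLOR_RGB2BGR))
E
python3 - <<'E'
from h import *
o=bot.get_obs();print(o,bot.finger_overhang)
for n in("scene","top","wrist"):
    f=bot.grab_frame(n);save(f,n+"0");np.savez("/tmp/"+n+"0.npz",**f)
    c=cam(f,o);print(n,c[3],c[2][:,2])
E
```

```text
pics
{'time': 0.0, 'joint_positions': array([-9.70375545e-01,  3.85584231e-01,  6.64978302e-03, -4.97673609e-04,
       -1.19401420e+00, -2.58615459e-01]), 'joint_velocities': array([-0.00043147, -0.00127505,  0.0004396 , -0.00013642,  0.00094341,
        0.00056083]), 'tau': array([-2.35949884e-06, -3.90667748e+01,  1.87410718e+01,  4.21991050e+00,
        1.10174494e-02, -2.12602786e-04]), 'ee_pos': array([ 0.20933263, -0.58830198,  0.23545244]), 'tcp_rot': array([-9.28144883e-04,  5.76621046e-01,  8.17010990e-01,  5.91741436e-04]), 'force': array([-0.38571672,  0.70148815,  0.47097704]), 'torque': array([-0.01586659,  0.0268828 , -0.01875724]), 'gripper_width': 0.08697732609435527} 0.014
scene [1.25926892 0.27911831 1.09908939] [-0.49291862 -0.20956578 -0.84446043]
top [0.54839584 0.01934477 1.51384128] [ 6.17431706e-02 -7.04205755e-04 -9.98091822e-01]
wrist [ 0.13538041 -0.61577424  0.38255954] [ 0.26977517  0.0979392  -0.95792968]
```

View pics/scene0.png

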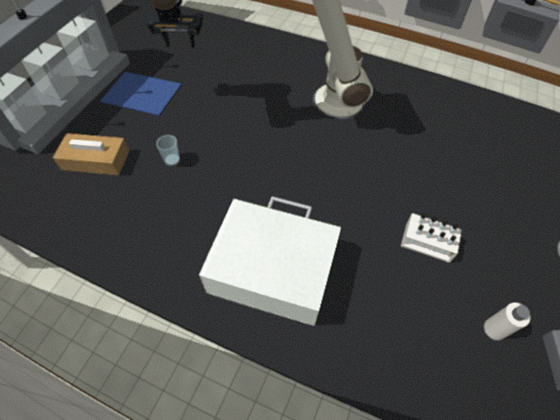

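View pics/top0.png

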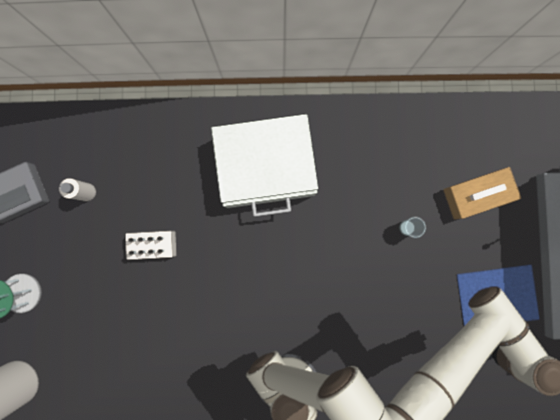

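The top view shows the cabinet (white, pixels 212–317 × 115–206), with its handle at about (271,207), the rack at (150,245) and the beaker at (413,227). Next I measure these.

```bash
python3 - <<'E'
from h import *
f=dict(np.load("/tmp/top0.npz"));f["k1"]=float(f["k1"]);c=cam(f);P=cloud(c,f)
m=((abs(P[...,2]-.132)<.012)&(f["color"].min(2)>150)).astype(np.uint8)
m[:, :200]=0;m[:,330:]=0
m=cv2.morphologyEx(m,cv2.MORPH_OPEN,np.ones((5,5)))
pts=plane(c,np.argwhere(m)[:,::-1],.132)[:,:2]
print(len(pts),np.nanmedian(P[m>0][:,2]))
r=cv2.minAreaRect((pts*1000).astype(np.float32));print(r,cv2.boxPoints(r))
# scene view
g=dict(np.load("/tmp/scene0.npz"));g["k1"]=float(g["k1"]);cs=cam(g);Q=cloud(cs,g)
m2=((abs(Q[...,2]-.132)<.008)&(g["color"].min(2)>150)).astype(np.uint8);m2[:,360:]=0;m2[:,:190]=0
m2=cv2.morphologyEx(m2,cv2.MORPH_OPEN,np.ones((3,3)))
p2=plane(cs,np.argwhere(m2)[:,::-1],.132)[:,:2];r2=cv2.minAreaRect((p2*1000).astype(np.float32));print(r2,cv2.boxPoints(r2))
im=cv2.cvtColor(f["color"],cv2.COLOR_RGB2BGR)[180:240,220:330];cv2.imwrite("pics/h0.png",cv2.resize(im,None,fx=6,fy=6,interpolation=cv2.INTER_NEAREST))
im=cv2.cvtColor(g["color"],cv2.COLOR_RGB2BGR)[185:245,225:345];cv2.imwrite("pics/h1.png",cv2.resize(im,None,fx=6,fy=6,interpolation=cv2.INTER_NEAREST))
E
```

```text
7258 0.13225800285752964
((808.61669921875, 64.85386657714844), (261.3518371582031, 330.2445068359375), 6.669130802154541) [[ 659.64844   213.68266 ]
 [ 698.0016   -114.327194]
 [ 957.58496   -83.97493 ]
 [ 919.2318    244.03493 ]]
((813.5792846679688, 65.6911849975586), (261.66497802734375, 330.6925964355469), 6.810012340545654) [[ 664.06354  214.35715]
 [ 703.2762  -114.00235]
 [ 963.09503  -82.97478]
 [ 923.8824   245.38472]]
```

View pics/h0.png

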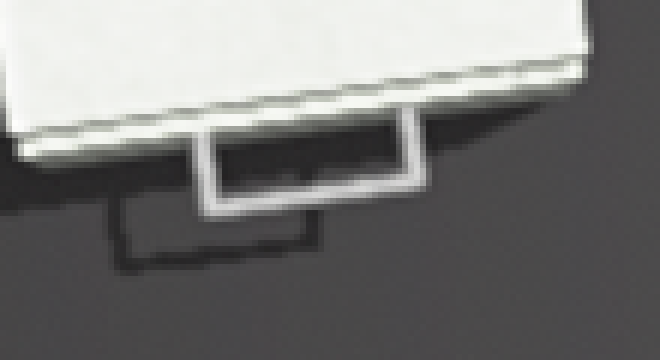

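View pics/h1.png

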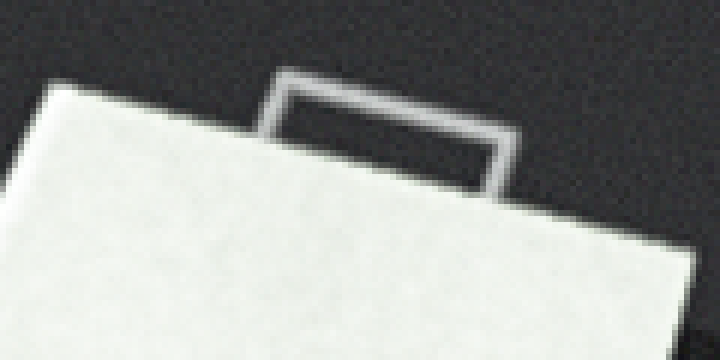

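```bash
python3 - <<'E'
from h import *
f=dict(np.load("/tmp/top0.npz"));f["k1"]=float(f["k1"]);c=cam(f)
g=dict(np.load("/tmp/scene0.npz"));g["k1"]=float(g["k1"]);cs=cam(g)
a=lambda p,o:np.array(p)/6.-.42+np.array(o)
for cc,ps in((c,[a((212,210),(220,180)),a((422,183),(220,180))]),(cs,[a((512,133),(225,185)),a((284,75),(225,185))])):
    P=plane(cc,ps,.102);print(P,P.mean(0),np.degrees(np.arctan2(*(P[0]-P[1])[:2][::-1]))-90)
t=np.radians(6.74);X=np.array([np.cos(t),np.sin(t)])
for ctr in((.8086,.0649),(.8136,.0657)): print(np.array(ctr)-X*(.130+.045), np.array(ctr)-X*(.130+.012+.045))
for cc,ff,nm in((c,f,'top'),(cs,g,'sc')):
    P=cloud(cc,ff)
    for n,lo,hi in(("rack",(.5,.18),(.78,.45)),("beaker",(.5,-.4),(.8,-.15))):
        m=(P[...,0]>lo[0])&(P[...,0]<hi[0])&(P[...,1]>lo[1])&(P[...,1]<hi[1])&(P[...,2]>.03)&(P[...,2]<.118)
        if n=="rack": m&=(P[...,1]>.26)
        q=P[m];print(nm,n,m.sum(),q.min(0),q.max(0))
E
```

```text
[[ 0.61615334  0.10246346  0.102     ]
 [ 0.62915811 -0.01896547  0.102     ]] [0.62265572 0.04174899 0.102     ] 6.112954335197742
[[ 0.61522386  0.1024632   0.102     ]
 [ 0.63047701 -0.01878628  0.102     ]] [0.62285044 0.04183846 0.102     ] 7.1701254954678575
[0.63480943 0.04436129] [0.62289237 0.04295292]
[0.63980943 0.04516129] [0.62789237 0.04375292]
top rack 292 [0.50033959 0.40224554 0.03028654] [0.56607451 0.44982077 0.11423772]Traceback (most recent call last):
  File "<stdin>", line 14, in <module>
    return umr_minimum(a, axis, None, out, keepdims, initial, where)
ValueError: zero-size array to reduction operation minimum which has no identity
```

Handle centre is about (0.623, 0.042, 0.102), with a cabinet yaw of about 6.7°. I'll move above it now.

apply_moves(series=[{"dx":21,"dy":32,"rz":0.1},{"dx":42,"dy":64,"rz":0.2},{"dx":63,"dy":96,"rz":0.3},{"dx":84,"dy":128,"rz":0.4},{"dx":105,"dy":160,"rz":0.5},{"dx":126,"dy":192,"rz":0.6},{"dx":147,"dy":224,"rz":0.7},{"dx":168,"dy":256,"rz":0.8},{"dx":189,"dy":288,"rz":0.9},{"dx":210,"dy":320,"rz":1.0,"fingers":0.4}])

```text
invalid input
```

apply_moves(series=[{"dx":21,"dy":32,"rz":0.1},{"dx":42,"dy":64,"rz":0.2},{"dx":63,"dy":96,"rz":0.3},{"dx":84,"dy":128,"rz":0.346},{"dx":105,"dy":160,"rz":0.346},{"dx":126,"dy":192,"rz":0.346},{"dx":147,"dy":224,"rz":0.346},{"dx":168,"dy":256,"rz":0.346},{"dx":204,"dy":310,"rz":0.346},{"dx":204,"dy":310,"rz":0.346,"fingers":0.4}])

```text
invalid input
```

```bash
python3 - <<'E'
from h import *
o=bot.get_obs();print(o['time'],o['joint_positions'],o['ee_pos'],o['tcp_rot'],o['force'],o['gripper_width'])
f=bot.grab_frame("wrist");save(f,"w1");np.savez("/tmp/w1.npz",**f)
q=o['tcp_rot'];print(np.degrees(np.arctan2(2*(q[1]*q[2]+q[0]*q[3]),1-2*(q[2]**2+q[3]**2))))
E
```

```text
0.15 [-9.70373769e-01  3.85391553e-01  6.97372449e-03 -3.16140192e-04
 -1.19401533e+00 -2.58612228e-01] [ 0.20937272 -0.58844602  0.23572248] [-7.15938939e-04  5.76591760e-01  8.17031976e-01  4.22876527e-04] [ 0.67806775 -0.61831531  0.72931146] 0.08723073891290119
109.57760460711194
```

View pics/w1.png

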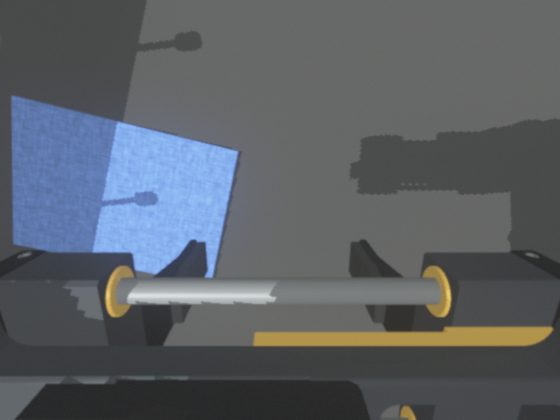

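The arm did not move; the wrist view shows the empty gripper over the blue mat. Perhaps each row needs every key.

apply_moves(series=[{"dx":21,"dy":32,"dz":0,"rx":0,"ry":0,"rz":0.1,"fingers":1},{"dx":42,"dy":64,"dz":0,"rx":0,"ry":0,"rz":0.2,"fingers":1}])

```text
time: 0.37
ee_pos: [0.2509, -0.5248, 0.2354]
tcp_rot: [-0.001, 0.492, 0.871, 0.0]
force: [1.5, 0.8, 1.0]
gripper_width: 0.087
```

apply_moves(series=[{"dx":21,"dy":32,"dz":0,"rx":0,"ry":0,"rz":0.1,"fingers":0.4},{"dx":42,"dy":64,"dz":0,"rx":0,"ry":0,"rz":0.2,"fingers":0.4},{"dx":63,"dy":96,"dz":0,"rx":0,"ry":0,"rz":0.3,"fingers":0.4},{"dx":84,"dy":128,"dz":0,"rx":0,"ry":0,"rz":0.4,"fingers":0.4},{"dx":105,"dy":160,"dz":0,"rx":0,"ry":0,"rz":0.5,"fingers":0.4},{"dx":126,"dy":192,"dz":0,"rx":0,"ry":0,"rz":0.6,"fingers":0.4},{"dx":147,"dy":224,"dz":0,"rx":0,"ry":0,"rz":0.7,"fingers":0.4},{"dx":168,"dy":256,"dz":0,"rx":0,"ry":0,"rz":0.8,"fingers":0.4},{"dx":189,"dy":288,"dz":0,"rx":0,"ry":0,"rz":0.9,"fingers":0.4},{"dx":210,"dy":320,"dz":0,"rx":0,"ry":0,"rz":1.0,"fingers":0.4}])

```text
time: 1.2
ee_pos: [0.4621, -0.203, 0.2367]
tcp_rot: [0.0, 0.012, 1.0, 0.0]
force: [1.6, -0.5, -0.1]
gripper_width: 0.0363
```

apply_moves(series=[{"dx":21,"dy":32,"dz":0,"rx":0,"ry":0,"rz":0.1,"fingers":0.4},{"dx":42,"dy":64,"dz":0,"rx":0,"ry":0,"rz":0.146,"fingers":0.4},{"dx":63,"dy":96,"dz":0,"rx":0,"ry":0,"rz":0.146,"fingers":0.4},{"dx":84,"dy":128,"dz":0,"rx":0,"ry":0,"rz":0.146,"fingers":0.4},{"dx":105,"dy":160,"dz":0,"rx":0,"ry":0,"rz":0.146,"fingers":0.4},{"dx":126,"dy":192,"dz":0,"rx":0,"ry":0,"rz":0.146,"fingers":0.4},{"dx":147,"dy":224,"dz":0,"rx":0,"ry":0,"rz":0.146,"fingers":0.4},{"dx":162,"dy":247,"dz":0,"rx":0,"ry":0,"rz":0.146,"fingers":0.4},{"dx":162,"dy":247,"dz":0,"rx":0,"ry":0,"rz":0.146,"fingers":0.4}])

```text
time: 1.95
ee_pos: [0.6258, 0.0464, 0.2352]
tcp_rot: [0.0, -0.061, 0.998, 0.0]
force: [1.0, -1.1, 0.0]
gripper_width: 0.0345
```

```bash
cat >> h.py <<'E'
def yaw(o):
    q=o['tcp_rot'];return np.degrees(np.arctan2(2*(q[1]*q[2]+q[0]*q[3]),1-2*(q[2]**2+q[3]**2)))
def st(o): 
    np.set_printoptions(precision=4,suppress=True)
    print("t",o['time'],"q",o['joint_positions'],"p",o['ee_pos'],"rot",o['tcp_rot'],"yaw",yaw(o),"F",o['force'],"T",o['torque'],"w",o['gripper_width'])
E
python3 - <<'E'
from h import *
o=bot.get_obs();st(o)
f=bot.grab_frame("wrist");save(f,"w2");np.savez("/tmp/w2.npz",**f)
E
```

```text
t 1.95 q [ 0.3314  0.3898  0.0123 -0.0002 -1.193  -0.2099] p [0.6258 0.0464 0.2352] rot [ 0.0001 -0.0607  0.9982  0.0001] yaw -173.04323102682406 F [ 0.9711 -1.0968  0.0347] T [-0.0459  0.0424  0.0269] w 0.03451762393112138
```

View pics/w2.png

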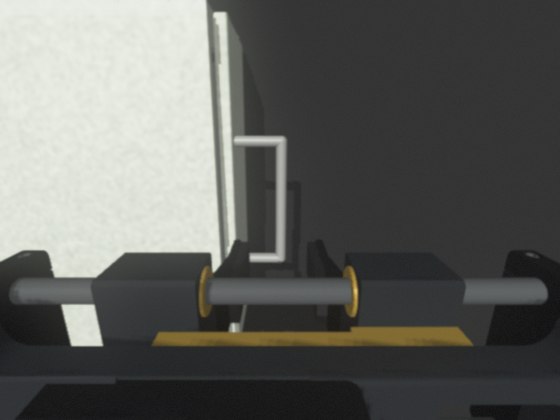

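```bash
python3 - <<'E'
from h import *
f=dict(np.load("/tmp/w2.npz"));f["k1"]=float(f["k1"]);c=cam(f,bot.get_obs())
P=plane(c,[(282,138),(281,258)],.102);print(P,P.mean(0),P[0]-P[1])
E
```

```text
[[ 0.62818566 -0.02008729  0.102     ]
 [ 0.61393973  0.10233882  0.102     ]] [0.62106269 0.04112577 0.102     ] [ 0.01424594 -0.12242612  0.        ]
```

The wrist view confirms the handle: bar at pixels (282,138)–(281,258), giving about (0.622, 0.0415). I'll descend, straddling the bar.

apply_moves(series=[{"dx":-4,"dy":-5,"dz":-20,"rx":0,"ry":0,"rz":-0.005,"fingers":0.4},{"dx":-4,"dy":-5,"dz":-50,"rx":0,"ry":0,"rz":-0.005,"fingers":0.4},{"dx":-4,"dy":-5,"dz":-80,"rx":0,"ry":0,"rz":-0.005,"fingers":0.4},{"dx":-4,"dy":-5,"dz":-105,"rx":0,"ry":0,"rz":-0.005,"fingers":0.4},{"dx":-4,"dy":-5,"dz":-125,"rx":0,"ry":0,"rz":-0.005,"fingers":0.4},{"dx":-4,"dy":-5,"dz":-136,"rx":0,"ry":0,"rz":-0.005,"fingers":0.4},{"dx":-4,"dy":-5,"dz":-136,"rx":0,"ry":0,"rz":-0.005,"fingers":0.4}])

```text
time: 2.58
ee_pos: [0.6174, 0.0359, 0.0979]
tcp_rot: [-0.003, -0.055, 0.998, -0.001]
force: [0.3, -0.1, -0.1]
gripper_width: 0.0349
```

apply_moves(series=[{"dx":0,"dy":0,"dz":0,"rx":0,"ry":0,"rz":0,"fingers":0.05},{"dx":0,"dy":0,"dz":0,"rx":0,"ry":0,"rz":0,"fingers":0.05},{"dx":0,"dy":0,"dz":0,"rx":0,"ry":0,"rz":0,"fingers":0.05},{"dx":0,"dy":0,"dz":0,"rx":0,"ry":0,"rz":0,"fingers":0.05},{"dx":0,"dy":0,"dz":0,"rx":0,"ry":0,"rz":0,"fingers":0.05}], force=20)

```text
time: 3.0
ee_pos: [0.6212, 0.0374, 0.1022]
tcp_rot: [0.002, -0.056, 0.998, 0.0]
force: [1.3, 0.2, 1.3]
gripper_width: 0.0096
```

```bash
python3 - <<'E'
from h import *
o=bot.get_obs();st(o)
E
```

```text
t 3.0 q [ 0.3202  0.4977 -0.1738  0.001  -0.8944 -0.2083] p [0.6212 0.0374 0.1022] rot [ 0.0025 -0.0562  0.9984  0.0003] yaw -173.55266422342092 F [1.2648 0.1947 1.338 ] T [-0.012  -0.4632 -0.0274] w 0.009623681705871225
```

apply_moves(series=[{"dx":-6,"dy":-0.7,"dz":0,"rx":0,"ry":0,"rz":0,"fingers":0.05},{"dx":-18,"dy":-2.1,"dz":0,"rx":0,"ry":0,"rz":0,"fingers":0.05},{"dx":-34,"dy":-4,"dz":0,"rx":0,"ry":0,"rz":0,"fingers":0.05},{"dx":-52,"dy":-6.1,"dz":0,"rx":0,"ry":0,"rz":0,"fingers":0.05},{"dx":-70,"dy":-8.2,"dz":0,"rx":0,"ry":0,"rz":0,"fingers":0.05},{"dx":-88,"dy":-10.3,"dz":0,"rx":0,"ry":0,"rz":0,"fingers":0.05},{"dx":-106,"dy":-12.4,"dz":0,"rx":0,"ry":0,"rz":0,"fingers":0.05},{"dx":-122,"dy":-14.3,"dz":0,"rx":0,"ry":0,"rz":0,"fingers":0.05},{"dx":-136,"dy":-16,"dz":0,"rx":0,"ry":0,"rz":0,"fingers":0.05},{"dx":-148,"dy":-17.4,"dz":0,"rx":0,"ry":0,"rz":0,"fingers":0.05}])

```text
time: 3.83
ee_pos: [0.4723, 0.02, 0.1022]
tcp_rot: [0.002, -0.056, 0.998, 0.0]
force: [2.7, -1.4, 3.0]
gripper_width: 0.0091
```

apply_moves(series=[{"dx":-8,"dy":-0.9,"dz":0,"rx":0,"ry":0,"rz":0,"fingers":0.05},{"dx":-14,"dy":-1.6,"dz":0,"rx":0,"ry":0,"rz":0,"fingers":0.05},{"dx":-19,"dy":-2.2,"dz":0,"rx":0,"ry":0,"rz":0,"fingers":0.05},{"dx":-22,"dy":-2.6,"dz":0,"rx":0,"ry":0,"rz":0,"fingers":0.05},{"dx":-24,"dy":-2.8,"dz":0,"rx":0,"ry":0,"rz":0,"fingers":0.05},{"dx":-24,"dy":-2.8,"dz":0,"rx":0,"ry":0,"rz":0,"fingers":0.05}])

```text
time: 4.33
ee_pos: [0.4556, 0.0182, 0.1023]
tcp_rot: [0.009, -0.058, 0.998, 0.001]
force: [20.8, -8.9, -12.2]
gripper_width: 0.0092
```

```bash
python3 - <<'E'
from h import *
o=bot.get_obs();st(o)
E
```

```text
t 4.3333 q [ 0.4009  0.2487 -0.5916  0.0067 -0.7125 -0.2909] p [0.4556 0.0182 0.1023] rot [ 0.0092 -0.0575  0.9983  0.001 ] yaw -173.40667174863998 F [ 20.7535  -8.8749 -12.24  ] T [-2.6095 -5.6128 -0.1004] w 0.009236828547920321
```

The 21 N of resistance means it's at the stop. I'll release and lift.

apply_moves(series=[{"dx":3,"dy":0.4,"dz":0,"rx":0,"ry":0,"rz":0,"fingers":0.4},{"dx":3,"dy":0.4,"dz":0,"rx":0,"ry":0,"rz":0,"fingers":0.4},{"dx":3,"dy":0.4,"dz":0,"rx":0,"ry":0,"rz":0,"fingers":0.4},{"dx":3,"dy":0.4,"dz":0,"rx":0,"ry":0,"rz":0,"fingers":0.4},{"dx":3,"dy":0.4,"dz":15,"rx":0,"ry":0,"rz":0,"fingers":0.4},{"dx":3,"dy":0.4,"dz":45,"rx":0,"ry":0,"rz":0,"fingers":0.4},{"dx":3,"dy":0.4,"dz":80,"rx":0,"ry":0,"rz":0,"fingers":0.4},{"dx":3,"dy":0.4,"dz":120,"rx":0,"ry":0,"rz":0,"fingers":0.4},{"dx":3,"dy":0.4,"dz":150,"rx":0,"ry":0,"rz":0,"fingers":0.4},{"dx":3,"dy":0.4,"dz":150,"rx":0,"ry":0,"rz":0,"fingers":0.4}])

```text
time: 5.17
ee_pos: [0.4529, 0.018, 0.2568]
tcp_rot: [0.006, -0.057, 0.998, 0.001]
force: [-0.2, -0.5, 0.2]
gripper_width: 0.0352
```

```bash
python3 - <<'E'
from h import *
o=bot.get_obs();st(o)
for n in("scene","top","wrist"):
    f=bot.grab_frame(n);save(f,n+"3");np.savez("/tmp/"+n+"3.npz",**f)
E
```

```text
t 5.1667 q [ 0.4013  0.0652 -0.3636  0.0022 -1.1304 -0.2889] p [0.4529 0.018  0.2568] rot [ 0.0058 -0.0567  0.9984  0.001 ] yaw -173.50443359500522 F [-0.2009 -0.4702  0.2052] T [ 0.0728  0.063  -0.0156] w 0.0351675803454691
```

View pics/scene3.png

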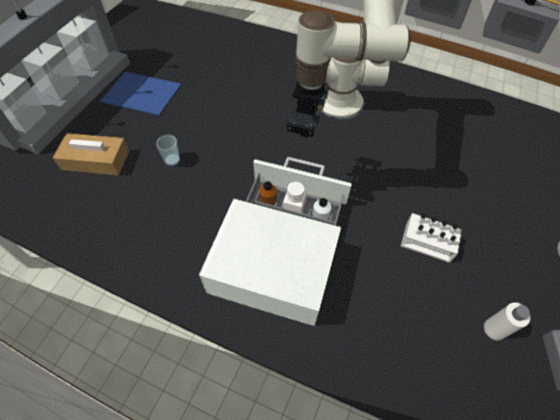

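View pics/top3.png

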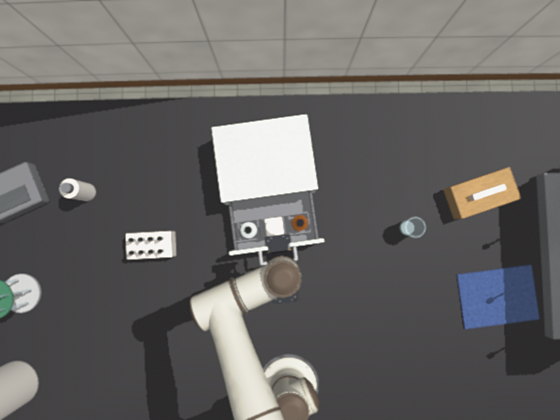

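View pics/wrist3.png

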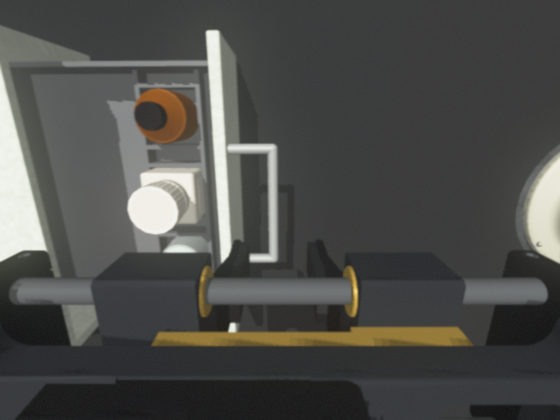

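The square bottle is in the middle pocket: its cap is at wrist (157,208) and scene (296,188). Amber is to its right and clear to its left. Next I measure the cap precisely.

```bash
python3 - <<'E'
from h import *
from station import bot
o=bot.get_obs()
f=dict(np.load("/tmp/wrist3.npz"));f["k1"]=float(f["k1"]);c=cam(f,o)
P=plane(c,[(273,148),(273,258)],.102);print("handle",P.mean(0))
P=cloud(c,f);m=(abs(P[...,2]-.116)<.005)&(f["color"].min(2)>120)
m[:,:120]=0;m[:,200:]=0;m[:160]=0;m[240:]=0
n,l,s,ce=cv2.connectedComponentsWithStats(m.astype(np.uint8));k=1+s[1:,4].argmax();print(s[k],ce[k],np.median(P[l==k],0))
pp=plane(c,np.argwhere(l==k)[:,::-1],.116)[:,:2];print("wrist cap",cv2.minEnclosingCircle((pp*1000).astype(np.float32)),cv2.fitEllipse(cv2.convexHull((pp*1000).astype(np.float32))))
g=dict(np.load("/tmp/scene3.npz"));g["k1"]=float(g["k1"]);cs=cam(g);Q=cloud(cs,g)
m=(abs(Q[...,2]-.116)<.007)&(g["color"].min(2)>120);m[:,:278]=0;m[:,312:]=0;m[:175]=0;m[215:]=0
n,l,s,ce=cv2.connectedComponentsWithStats(m.astype(np.uint8));k=1+s[1:,4].argmax();print(s[k],ce[k],np.median(Q[l==k],0))
pp=plane(cs,np.argwhere(l==k)[:,::-1],.116)[:,:2];print("scene cap",cv2.minEnclosingCircle((pp*1000).astype(np.float32)),cv2.fitEllipse(cv2.convexHull((pp*1000).astype(np.float32))))
im=cv2.cvtColor(f["color"],cv2.COLOR_RGB2BGR)[140:260,90:250];cv2.imwrite("pics/c3.png",cv2.resize(im,None,fx=5,fy=5))
im=cv2.cvtColor(g["color"],cv2.COLOR_RGB2BGR)[150:230,240:360];cv2.imwrite("pics/c3s.png",cv2.resize(im,None,fx=6,fy=6))
E
```

```text
handle [0.45340454 0.02379319 0.102     ]
[ 127  186   51   48 1889] [151.93488618 209.73001588] [0.57509734 0.03791868 0.11337539]
wrist cap ((573.733642578125, 37.61875534057617), 25.54274559020996) ((573.9568481445312, 37.58647155761719), (49.76665496826172, 50.84871292114258), 129.18455505371094)
[288 182  16  15 187] [295.30481283 189.03743316] [0.58072535 0.03884571 0.11543834]
scene cap ((581.4173583984375, 38.36526870727539), 27.30211067199707) ((581.0778198242188, 39.0465087890625), (48.993438720703125, 55.23570251464844), 108.1481704711914)
```

View pics/c3.png

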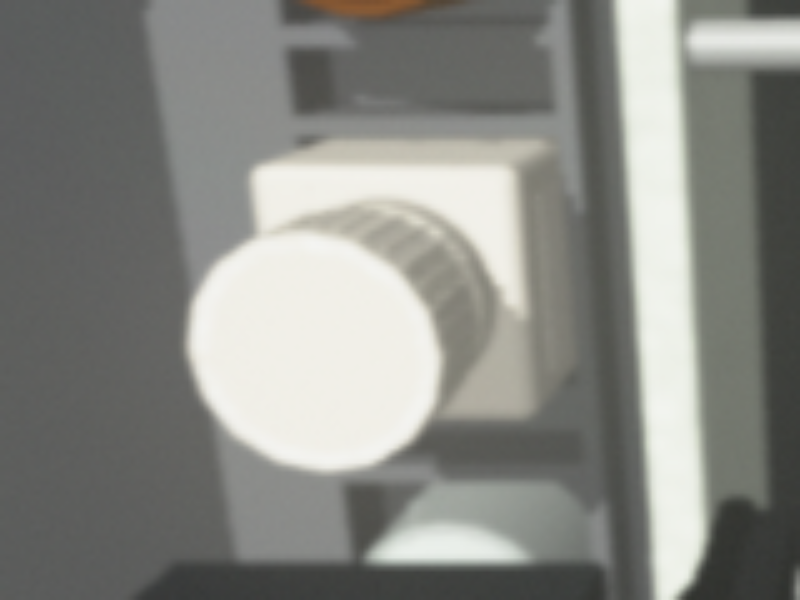

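View pics/c3s.png

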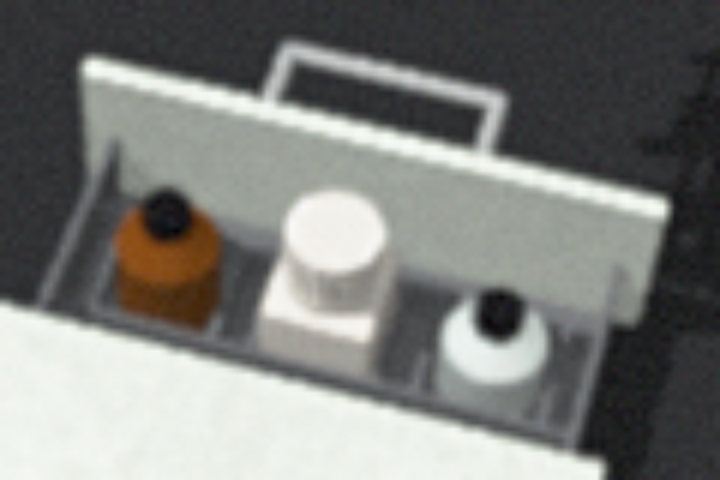

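Cap about (0.575, 0.038), top 0.116. I'll move slightly beyond it, turn the jaws along the cabinet's y, and look once more.

apply_moves(series=[{"dx":15,"dy":2,"dz":0,"rx":0,"ry":0,"rz":-0.12,"fingers":0.77},{"dx":30,"dy":5,"dz":0,"rx":0,"ry":0,"rz":-0.24,"fingers":0.77},{"dx":45,"dy":7,"dz":0,"rx":0,"ry":0,"rz":-0.36,"fingers":0.77},{"dx":60,"dy":9,"dz":0,"rx":0,"ry":0,"rz":-0.48,"fingers":0.77},{"dx":75,"dy":11,"dz":0,"rx":0,"ry":0,"rz":-0.6,"fingers":0.77},{"dx":90,"dy":13,"dz":0,"rx":0,"ry":0,"rz":-0.72,"fingers":0.77},{"dx":105,"dy":15,"dz":0,"rx":0,"ry":0,"rz":-0.84,"fingers":0.77},{"dx":120,"dy":17,"dz":0,"rx":0,"ry":0,"rz":-0.96,"fingers":0.77},{"dx":135,"dy":19,"dz":0,"rx":0,"ry":0,"rz":-1.08,"fingers":0.77},{"dx":150,"dy":22,"dz":0,"rx":0,"ry":0,"rz":-1.2,"fingers":0.77}])

```text
time: 6.15
ee_pos: [0.5998, 0.0392, 0.2476]
tcp_rot: [-0.002, 0.52, 0.854, -0.002]
force: [-0.0, 0.2, 0.5]
gripper_width: 0.0671
```

apply_moves(series=[{"dx":12,"dy":2,"dz":0,"rx":0,"ry":0,"rz":-0.12,"fingers":0.77},{"dx":24,"dy":4,"dz":0,"rx":0,"ry":0,"rz":-0.24,"fingers":0.77},{"dx":32,"dy":5,"dz":0,"rx":0,"ry":0,"rz":-0.36,"fingers":0.77},{"dx":32,"dy":5,"dz":0,"rx":0,"ry":0,"rz":-0.368,"fingers":0.77},{"dx":32,"dy":5,"dz":0,"rx":0,"ry":0,"rz":-0.368,"fingers":0.77},{"dx":32,"dy":5,"dz":0,"rx":0,"ry":0,"rz":-0.368,"fingers":0.77}])

```text
time: 6.65
ee_pos: [0.6314, 0.0442, 0.249]
tcp_rot: [-0.001, 0.664, 0.747, -0.001]
force: [-0.3, -1.1, -0.2]
gripper_width: 0.0668
```

```bash
python3 - <<'E'
from h import *
o=bot.get_obs();st(o)
f=bot.grab_frame("wrist");save(f,"wrist4");np.savez("/tmp/wrist4.npz",**f)
c=cam(f,o)
P=cloud(c,f);m=(abs(P[...,2]-.116)<.006)&(f["color"].min(2)>120)&(np.hypot(P[...,0]-.575,P[...,1]-.038)<.034)
n,l,s,ce=cv2.connectedComponentsWithStats(m.astype(np.uint8));k=1+s[1:,4].argmax();print(s[k],ce[k],np.median(P[l==k],0))
pp=plane(c,np.argwhere(l==k)[:,::-1],.116)[:,:2];print("wrist cap",cv2.minEnclosingCircle((pp*1000).astype(np.float32)),cv2.fitEllipse(cv2.convexHull((pp*1000).astype(np.float32))))
E
```

```text
t 6.65 q [ 0.325   0.3923  0.0514 -0.0004 -1.2332 -1.7784] p [0.6314 0.0442 0.249 ] rot [-0.001   0.6645  0.7473 -0.0014] yaw 96.71944724125034 F [-0.2945 -1.0722 -0.2316] T [0.0397 0.0116 0.0387] w 0.06684167014924963
[ 254  119   53   55 2252] [280.0311 146.417 ] [0.5756 0.0389 0.115 ]
wrist cap ((575.9339599609375, 38.877685546875), 25.22446632385254) ((575.9810791015625, 38.944480895996094), (49.94392395019531, 50.0145263671875), 66.60456085205078)
```

View pics/wrist4.png

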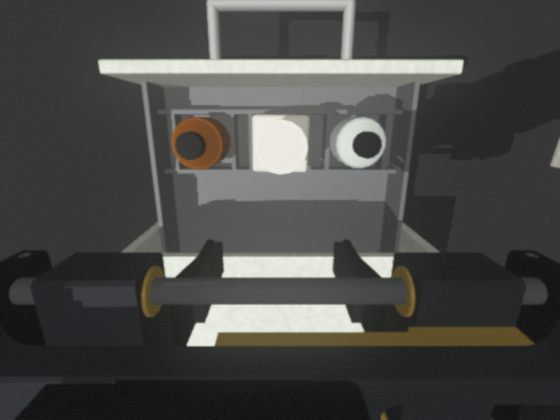

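The wrist view shows the cap at (280,146), giving (0.576, 0.0389); both views agree to about 1–2 mm. I'll hover above it.

apply_moves(series=[{"dx":-20,"dy":-2,"dz":0,"rx":0,"ry":0,"rz":0,"fingers":0.77},{"dx":-40,"dy":-4,"dz":0,"rx":0,"ry":0,"rz":0,"fingers":0.77},{"dx":-56,"dy":-6,"dz":-20,"rx":0,"ry":0,"rz":0,"fingers":0.77},{"dx":-56,"dy":-6,"dz":-50,"rx":0,"ry":0,"rz":0,"fingers":0.77},{"dx":-56,"dy":-6,"dz":-80,"rx":0,"ry":0,"rz":0,"fingers":0.77},{"dx":-56,"dy":-6,"dz":-100,"rx":0,"ry":0,"rz":0,"fingers":0.77},{"dx":-56,"dy":-6,"dz":-105,"rx":0,"ry":0,"rz":0,"fingers":0.77},{"dx":-56,"dy":-6,"dz":-105,"rx":0,"ry":0,"rz":0,"fingers":0.77},{"dx":-56,"dy":-6,"dz":-105,"rx":0,"ry":0,"rz":0,"fingers":0.77}])

```text
time: 7.45
ee_pos: [0.5771, 0.0384, 0.1467]
tcp_rot: [0.001, 0.665, 0.747, 0.001]
force: [0.1, -0.8, -0.5]
gripper_width: 0.0672
```

```bash
python3 - <<'E'
from h import *
for i in range(4):
    o=bot.get_obs();st(o); bot.grab_frame("wrist")
f=bot.grab_frame("wrist");save(f,"wrist5")
E
```

```text
t 7.45 q [ 0.3468  0.3848 -0.2354  0.0008 -0.9491 -1.8021] p [0.5771 0.0384 0.1467] rot [0.0006 0.6649 0.7469 0.0005] yaw 96.64301708301905 F [ 0.1366 -0.7893 -0.4969] T [-0.0254 -0.0004  0.0251] w 0.06718253736455156
t 7.5 q [ 0.3468  0.3842 -0.2346  0.0008 -0.949  -1.8022] p [0.5775 0.0386 0.1473] rot [0.001  0.665  0.7468 0.0012] yaw 96.63504756825868 F [ 1.2127  0.2641 -0.2619] T [-0.0147 -0.0051 -0.0176] w 0.06698398527058558
t 7.55 q [ 0.3467  0.384  -0.2344  0.0006 -0.9489 -1.8024] p [0.5776 0.0387 0.1475] rot [0.001  0.6651 0.7467 0.0014] yaw 96.61653863692945 F [-0.9136 -0.1605  0.5342] T [0.0252 0.0011 0.0582] w 0.06722574492923032
t 7.6 q [ 0.3467  0.3839 -0.2346  0.0004 -0.9487 -1.8024] p [0.5776 0.0387 0.1474] rot [0.001  0.6652 0.7467 0.0015] yaw 96.60984646197664 F [-0.9497  0.0297  0.4015] T [-0.017  -0.0549 -0.0502] w 0.06701700082756297
```

View pics/wrist5.png

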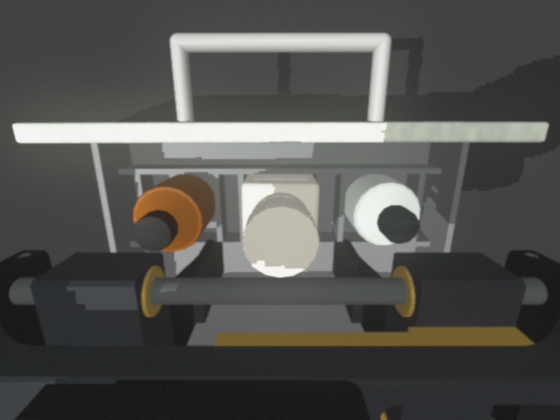

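The cap is centred between the fingers (column 281). I'll descend, close and check.

apply_moves(series=[{"dx":-2,"dy":0,"dz":-10,"rx":0,"ry":0,"rz":0,"fingers":0.77},{"dx":-2,"dy":0,"dz":-20,"rx":0,"ry":0,"rz":0,"fingers":0.77},{"dx":-2,"dy":0,"dz":-30,"rx":0,"ry":0,"rz":0,"fingers":0.77},{"dx":-2,"dy":0,"dz":-40,"rx":0,"ry":0,"rz":0,"fingers":0.77},{"dx":-2,"dy":0,"dz":-47,"rx":0,"ry":0,"rz":0,"fingers":0.77},{"dx":-2,"dy":0,"dz":-47,"rx":0,"ry":0,"rz":0,"fingers":0.77},{"dx":-2,"dy":0,"dz":-47,"rx":0,"ry":0,"rz":0,"fingers":0.77}])

```text
time: 8.28
ee_pos: [0.5743, 0.0382, 0.0977]
tcp_rot: [-0.0, 0.665, 0.747, -0.001]
force: [-0.0, 0.5, -0.1]
gripper_width: 0.067
```

```bash
python3 - <<'E'
from h import *
for i in range(2):
    o=bot.get_obs();st(o); bot.grab_frame("wrist")
E
```

```text
t 8.2833 q [ 0.3479  0.4382 -0.2941  0.0002 -0.8402 -1.8039] p [0.5743 0.0382 0.0977] rot [-0.0003  0.6653  0.7466 -0.0008] yaw 96.58606814015826 F [-0.0001  0.502  -0.1146] T [-0.0198 -0.0328 -0.078 ] w 0.06697645574459635
t 8.3333 q [ 0.3479  0.4375 -0.2933  0.0003 -0.8403 -1.8039] p [0.5747 0.0384 0.0984] rot [ 0.      0.6653  0.7466 -0.0002] yaw 96.5911995466455 F [0.0077 0.3024 0.6695] T [-0.0009 -0.0223 -0.0039] w 0.0673498741042205
```

apply_moves(series=[{"dx":0,"dy":0,"dz":0,"rx":0,"ry":0,"rz":0,"fingers":0.5},{"dx":0,"dy":0,"dz":0,"rx":0,"ry":0,"rz":0,"fingers":0.5},{"dx":0,"dy":0,"dz":0,"rx":0,"ry":0,"rz":0,"fingers":0.5},{"dx":0,"dy":0,"dz":0,"rx":0,"ry":0,"rz":0,"fingers":0.5},{"dx":0,"dy":0,"dz":0,"rx":0,"ry":0,"rz":0,"fingers":0.5},{"dx":0,"dy":0,"dz":0,"rx":0,"ry":0,"rz":0,"fingers":0.5}], force=35)

```text
time: 8.88
ee_pos: [0.5748, 0.0388, 0.099]
tcp_rot: [0.0, 0.665, 0.747, 0.001]
force: [-0.3, 1.5, 2.5]
gripper_width: 0.0494
```

```bash
python3 - <<'E'
from h import *
o=bot.get_obs();st(o)
E
```

```text
t 8.8833 q [ 0.3483  0.4363 -0.2931 -0.0003 -0.8402 -1.8039] p [0.5748 0.0388 0.099 ] rot [0.0002 0.6653 0.7466 0.0005] yaw 96.59080634335817 F [-0.282   1.4794  2.4622] T [0.5711 0.1838 0.023 ] w 0.049376891715852265
```

apply_moves(series=[{"dx":0,"dy":0,"dz":-2,"rx":0,"ry":0,"rz":0,"fingers":0.5},{"dx":0,"dy":0,"dz":-4,"rx":0,"ry":0,"rz":0,"fingers":0.5},{"dx":0,"dy":0,"dz":-6,"rx":0,"ry":0,"rz":0,"fingers":0.5},{"dx":0,"dy":0,"dz":-6,"rx":0,"ry":0,"rz":0,"fingers":0.5},{"dx":0,"dy":0,"dz":-6,"rx":0,"ry":0,"rz":0,"fingers":0.5},{"dx":0,"dy":0,"dz":-6,"rx":0,"ry":0,"rz":0,"fingers":0.5}])

```text
time: 9.38
ee_pos: [0.5751, 0.0389, 0.0938]
tcp_rot: [0.001, 0.665, 0.747, 0.001]
force: [-2.5, 2.6, 6.6]
gripper_width: 0.0496
```

```bash
python3 - <<'E'
from h import *
for i in range(3):
    o=bot.get_obs();st(o); bot.grab_frame("wrist")
E
```

```text
t 9.3833 q [ 0.3485  0.4429 -0.2983  0.0003 -0.8277 -1.804 ] p [0.5751 0.0389 0.0938] rot [0.0005 0.6651 0.7467 0.0008] yaw 96.61789634184167 F [-2.493   2.6197  6.6046] T [ 0.8386  0.6751 -0.0185] w 0.04959025130620163
t 9.4333 q [ 0.3485  0.4428 -0.2983  0.0003 -0.8278 -1.804 ] p [0.5751 0.0388 0.0938] rot [0.0006 0.6651 0.7467 0.0008] yaw 96.61731163162924 F [-2.7597  3.658   7.8945] T [ 0.8507  0.6791 -0.0249] w 0.04960766713118992
t 9.4833 q [ 0.3485  0.4429 -0.2983  0.0003 -0.8277 -1.804 ] p [0.5751 0.0389 0.0938] rot [0.0005 0.6651 0.7468 0.0008] yaw 96.61943755672334 F [-1.7039  3.9588  8.2209] T [0.8421 0.6405 0.0529] w 0.04951191426932252
```

Pressed 5.2 mm at about 8 N. Now I twist counter-clockwise while held down.

apply_moves(series=[{"dx":-0.5,"dy":0.5,"dz":-0.5,"rx":0,"ry":0,"rz":0,"fingers":0.5},{"dx":-0.5,"dy":0.5,"dz":-0.5,"rx":0,"ry":0,"rz":0.07,"fingers":0.5},{"dx":-0.5,"dy":0.5,"dz":-0.5,"rx":0,"ry":0,"rz":0.14,"fingers":0.5},{"dx":-0.5,"dy":0.5,"dz":-0.5,"rx":0,"ry":0,"rz":0.21,"fingers":0.5},{"dx":-0.5,"dy":0.5,"dz":-0.5,"rx":0,"ry":0,"rz":0.28,"fingers":0.5},{"dx":-0.5,"dy":0.5,"dz":-0.5,"rx":0,"ry":0,"rz":0.35,"fingers":0.5},{"dx":-0.5,"dy":0.5,"dz":-0.5,"rx":0,"ry":0,"rz":0.35,"fingers":0.5}], force=40)

```text
time: 10.12
ee_pos: [0.5755, 0.0388, 0.0937]
tcp_rot: [0.002, 0.524, 0.852, 0.001]
force: [-1.6, 0.3, 8.2]
gripper_width: 0.0499
```

```bash
python3 - <<'E'
from h import *
for i in range(2):
    o=bot.get_obs();st(o); f=bot.grab_frame("wrist")
save(f,"wrist6")
E
```

```text
t 10.1167 q [ 0.3488  0.4428 -0.2994  0.0019 -0.8252 -1.4526] p [0.5755 0.0388 0.0937] rot [0.0016 0.5238 0.8519 0.0009] yaw 116.8305456110301 F [-1.6367  0.3114  8.1513] T [0.1063 0.1251 0.0424] w 0.04987902456861096
t 10.1667 q [ 0.3488  0.4428 -0.2994  0.0019 -0.8253 -1.4546] p [0.5755 0.0388 0.0937] rot [0.0016 0.5246 0.8514 0.0009] yaw 116.71846221913228 F [-0.5733  0.7741  7.8836] T [0.0596 0.1672 0.0065] w 0.05002279974310942
```

View pics/wrist6.png

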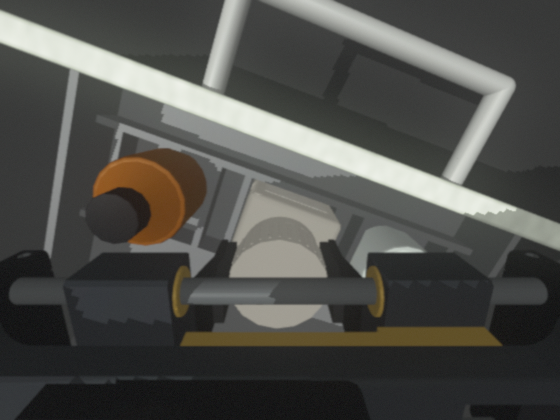

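apply_moves(series=[{"dx":0,"dy":0,"dz":0,"rx":0,"ry":0,"rz":0.08,"fingers":0.5},{"dx":0,"dy":0,"dz":0,"rx":0,"ry":0,"rz":0.16,"fingers":0.5},{"dx":0,"dy":0,"dz":0,"rx":0,"ry":0,"rz":0.24,"fingers":0.5},{"dx":0,"dy":0,"dz":0,"rx":0,"ry":0,"rz":0.32,"fingers":0.5},{"dx":0,"dy":0,"dz":0,"rx":0,"ry":0,"rz":0.4,"fingers":0.5},{"dx":0,"dy":0,"dz":0,"rx":0,"ry":0,"rz":0.48,"fingers":0.5},{"dx":0,"dy":0,"dz":0,"rx":0,"ry":0,"rz":0.56,"fingers":0.5},{"dx":0,"dy":0,"dz":0,"rx":0,"ry":0,"rz":0.64,"fingers":0.5},{"dx":0,"dy":0,"dz":0,"rx":0,"ry":0,"rz":0.72,"fingers":0.5},{"dx":0,"dy":0,"dz":0,"rx":0,"ry":0,"rz":0.8,"fingers":0.5}])

```text
time: 11.05
ee_pos: [0.5759, 0.0387, 0.0938]
tcp_rot: [0.002, 0.15, 0.989, 0.0]
force: [0.1, -0.3, 7.5]
gripper_width: 0.0491
```

apply_moves(series=[{"dx":0,"dy":0,"dz":0,"rx":0,"ry":0,"rz":0.035,"fingers":0.5},{"dx":0,"dy":0,"dz":0,"rx":0,"ry":0,"rz":0.035,"fingers":0.5}])

```text
time: 11.22
ee_pos: [0.5759, 0.0387, 0.0939]
tcp_rot: [0.002, 0.134, 0.991, 0.0]
force: [-0.0, -0.0, 7.8]
gripper_width: 0.0497
```

```bash
python3 - <<'E'
from h import *
for i in range(2):
    o=bot.get_obs();st(o); f=bot.grab_frame("wrist")
save(f,"wrist7")
E
```

```text
t 11.2167 q [ 0.3485  0.4428 -0.2991  0.0024 -0.8248 -0.6188] p [0.5759 0.0387 0.0939] rot [0.0022 0.1339 0.991  0.0002] yaw 164.6042993304383 F [-0.0033 -0.0254  7.7514] T [-0.1086 -0.0026 -0.0139] w 0.04971461872486085
t 11.2667 q [ 0.3485  0.4428 -0.2991  0.0024 -0.8248 -0.6198] p [0.5759 0.0387 0.0938] rot [0.0022 0.1344 0.9909 0.0002] yaw 164.5502981482472 F [ 0.2011 -0.8504  7.4922] T [-0.0499 -0.047   0.0622] w 0.049413907284792835
```

View pics/wrist7.png

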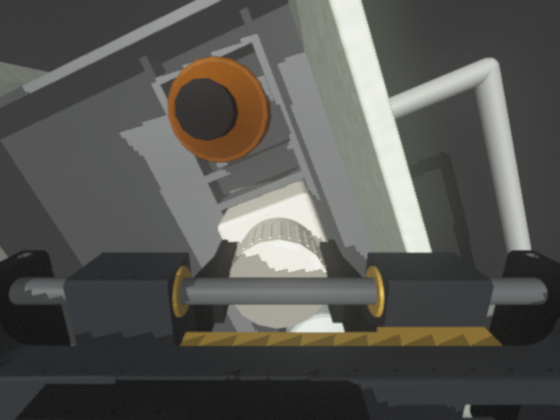

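Turned 68° (96.6→164.6), still pressed 5 mm. I'll lift, gently at first.

apply_moves(series=[{"dx":0,"dy":0,"dz":3,"rx":0,"ry":0,"rz":0,"fingers":0.5},{"dx":0,"dy":0,"dz":6,"rx":0,"ry":0,"rz":0,"fingers":0.5},{"dx":0,"dy":0,"dz":9,"rx":0,"ry":0,"rz":0,"fingers":0.5},{"dx":0,"dy":0,"dz":11,"rx":0,"ry":0,"rz":0,"fingers":0.5},{"dx":0,"dy":0,"dz":11,"rx":0,"ry":0,"rz":0,"fingers":0.5}])

```text
time: 11.73
ee_pos: [0.5734, 0.0386, 0.1027]
tcp_rot: [-0.001, 0.135, 0.991, -0.0]
force: [0.9, -0.6, 0.2]
gripper_width: 0.0494
```

```bash
python3 - <<'E'
from h import *
for i in range(2):
    o=bot.get_obs();st(o); f=bot.grab_frame("wrist")
E
```

```text
t 11.7333 q [ 0.3489  0.4308 -0.2911 -0.0003 -0.8503 -0.6201] p [0.5734 0.0386 0.1027] rot [-0.0006  0.1353  0.9908 -0.0002] yaw 164.44702381837374 F [ 0.8579 -0.6291  0.1856] T [ 0.0592  0.0467 -0.0174] w 0.049449288417697565
t 11.7833 q [ 0.349   0.4311 -0.2913 -0.0004 -0.85   -0.6202] p [0.5733 0.0386 0.1024] rot [-0.0008  0.1353  0.9908 -0.0002] yaw 164.44652647166737 F [ 0.9109 -0.4669 -0.9622] T [0.0439 0.1043 0.0029] w 0.04930218789646519
```

It's free, with no resistance 3.5 mm above the locked height. I'll lift the rest.

apply_moves(series=[{"dx":1,"dy":0,"dz":6,"rx":0,"ry":0,"rz":0,"fingers":0.5},{"dx":2,"dy":0,"dz":13,"rx":0,"ry":0,"rz":0,"fingers":0.5},{"dx":2,"dy":0,"dz":21,"rx":0,"ry":0,"rz":0,"fingers":0.5},{"dx":2,"dy":0,"dz":29,"rx":0,"ry":0,"rz":0,"fingers":0.5},{"dx":2,"dy":0,"dz":37,"rx":0,"ry":0,"rz":0,"fingers":0.5},{"dx":2,"dy":0,"dz":43,"rx":0,"ry":0,"rz":0,"fingers":0.5},{"dx":2,"dy":0,"dz":47,"rx":0,"ry":0,"rz":0,"fingers":0.5},{"dx":2,"dy":0,"dz":48,"rx":0,"ry":0,"rz":0,"fingers":0.5},{"dx":2,"dy":0,"dz":48,"rx":0,"ry":0,"rz":0,"fingers":0.5},{"dx":2,"dy":0,"dz":48,"rx":0,"ry":0,"rz":0,"fingers":0.5}])

```text
time: 12.67
ee_pos: [0.5757, 0.0388, 0.1508]
tcp_rot: [-0.0, 0.135, 0.991, -0.0]
force: [-0.3, 0.2, -1.2]
gripper_width: 0.0496
```

```bash
python3 - <<'E'
from h import *
o=bot.get_obs();st(o)
for n in("scene","top","wrist"):
    f=bot.grab_frame(n);save(f,n+"8")
    if n=="wrist":
        c=cam(f,o)
    if n=="scene":
        cv2.imwrite("pics/s8.png",cv2.resize(cv2.cvtColor(f["color"],cv2.COLOR_RGB2BGR)[110:250,190:360],None,fx=4,fy=4))
st(bot.get_obs())
E
```

```text
t 12.6667 q [ 0.3479  0.3794 -0.2318 -0.0002 -0.9602 -0.6189] p [0.5757 0.0388 0.1508] rot [-0.0003  0.1351  0.9908 -0.0001] yaw 164.46676455962364 F [-0.3424  0.1777 -1.2162] T [0.03   0.1032 0.0334] w 0.04958391491285049
t 12.8167 q [ 0.3479  0.3799 -0.2318 -0.0001 -0.9602 -0.6189] p [0.5757 0.0388 0.1505] rot [-0.0005  0.1351  0.9908 -0.0002] yaw 164.46827751247582 F [ 0.1534 -0.2136 -0.5065] T [0.0521 0.0754 0.0153] w 0.049507605244183364
```

View pics/s8.png

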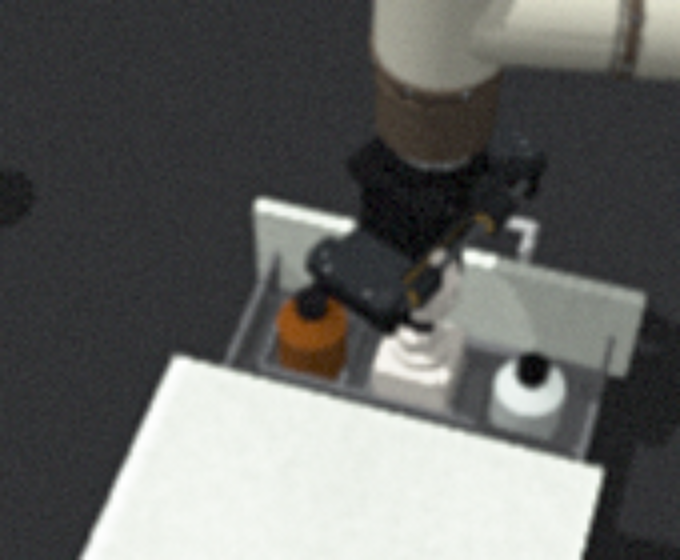

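View pics/wrist8.png

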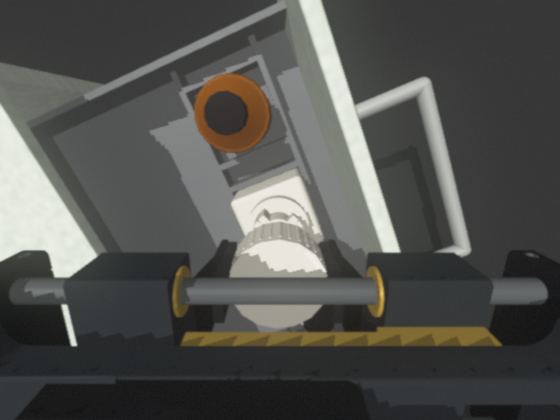

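View pics/top8.png

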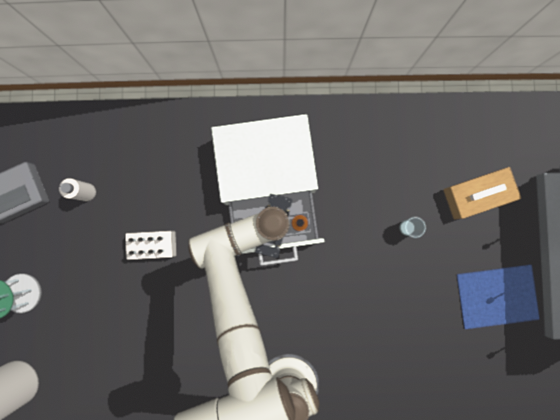

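The cap is held above the exposed neck (wrist (278,210)), the bottle is in its pocket, and the drawer is open. I'll check the drawer position from the handle at wrist (424,84)–(466,250).

```bash
python3 - <<'E'
from h import *
o=bot.get_obs();f=bot.grab_frame("wrist");c=cam(f,o)
P=plane(c,[(424,84),(464,250)],.102);print(P,P.mean(0))
g=bot.grab_frame("scene");cs=cam(g)
P=plane(cs,[(190+263/4,110+204/4),(190+645/4,110+298/4)],.112);print(P)
h=dict(np.load("/tmp/scene3.npz"));h["k1"]=float(h["k1"]);ch=cam(h)
print(plane(ch,[(240+88/6,150+62/6),(240+668/6,150+203/6)],.112))
E
```

```text
[[ 0.46148005 -0.03491964  0.102     ]
 [ 0.44787422  0.08538447  0.102     ]] [0.45467713 0.02523242 0.102     ]
[[ 0.527341   -0.12445235  0.112     ]
 [ 0.4888565   0.19269198  0.112     ]]
[[ 0.52624279 -0.12895011  0.112     ]
 [ 0.48622959  0.19210413  0.112     ]]
```

```bash
python3 - <<'E'
from h import *
a=cv2.cvtColor(cv2.imread("pics/scene3.png"),6).astype(np.float32);b=cv2.cvtColor(cv2.imread("pics/scene8.png"),6).astype(np.float32)
for n,(x0,x1,y0,y1) in dict(panelR=(328,358,172,206),clear=(312,336,196,220),amberbody=(258,276,184,204),cab=(205,345,205,320),panelL=(246,262,156,176)).items():
    p,q=a[y0:y1,x0:x1],b[y0:y1,x0:x1]
    best=cv2.minMaxLoc(cv2.matchTemplate(b[y0-4:y1+4,x0-4:x1+4],p,cv2.TM_CCOEFF_NORMED))
    print(n,cv2.phaseCorrelate(p,q,cv2.createHanningWindow(p.shape[::-1],cv2.CV_32F)),best[1],best[3])
h=dict(np.load("/tmp/scene3.npz"));h["k1"]=float(h["k1"]);ch=cam(h)
P=plane(ch,[(340,190),(341,190),(340,191)],.112);print((P[1:]-P[0])*1000)
E
```

```text
panelR ((-0.26268886000378977, 0.06188296589139597), 0.9118492241258974) 0.9554029703140259 (4, 4)
clear ((-0.2096782307189784, -0.23435845342897643), 0.9007355355554156) 0.9782877564430237 (4, 4)
amberbody ((-0.25238130324693486, -0.20261640430295103), 0.9396447360515594) 0.7590205669403076 (4, 4)
cab ((-0.021389827196358624, 0.06405874743385453), 0.9857958527626814) 0.9990726709365845 (4, 4)
panelL ((-0.11425164748691863, 0.15136527521418763), 1.1353640995919705) 0.9979177713394165 (4, 4)
[[-1.30815276e+00  2.87044219e+00  1.11022302e-13]
 [ 3.65965835e+00  1.27394154e+00  1.11022302e-13]]
```

```bash
python3 - <<'E'
from h import *
st(bot.get_obs());print(bot.hand_in())
E
```

```text
t 12.9167 q [ 0.3479  0.3798 -0.2316 -0.     -0.9602 -0.6188] p [0.5758 0.0388 0.1507] rot [-0.0004  0.1351  0.9908 -0.0002] yaw 164.4743667236325 F [ 0.3777 -0.5275 -0.2197] T [0.0494 0.0409 0.0296] w 0.049830877410383
the job is handed in; nothing more can be done
None
```

The job is done and handed in at 12.9 s. I pulled the drawer out until about 21 N of resistance showed it was at its stop. The bottle was in the middle pocket. I gripped its cap, pressed it about 5 mm down (about 8 N), twisted it 68° counter-clockwise while held down, and lifted it about 5 cm above its locked height.

**Cap and bottle:** the last pictures show the cap held level (gripper at 49.6 mm) above the bare neck, with no outside load on the wrist. The bottle is still in its pocket.

**Other items:** the amber and clear bottles look undisturbed, and so do the rack and beaker.

**Drawer position:** two checks suggest it may have crept in slightly while I pressed and twisted. Comparing the scene images before and after gives about 0.6 mm, and the wrist view of the handle gives about 1.3 mm. Both are within the 2 mm calibration accuracy, so I left it as it was.

**Commands:** my first two moves were refused as invalid because some keys were missing. The arm did not move.

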